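# Roll a pipe offcut up the gutter and lock it in

## Robot

A 6-joint arm with a two-finger parallel gripper is mounted at the origin on a cart in front of the work surface, level with it; the furniture and walls round the work are solid. World frame = base frame: x ahead of the robot, y to its left, z up, the work surface at z = 0. Lengths are in mm, angles in rad, forces in N, time in s.
With the tool pointing down it reaches from about 350 to 725 mm from the base axis. Payload 6 kg.
Tool frame: the origin (TCP) lies at the very end of the fingers, on their centre line; the grasp point (between the pads) lies 19 mm behind it (robot.grip_depth is the distance from the TCP to the grasp point, in mm); z points along the fingers, y is the line along which they close (so a half turn about z gives the same grasp; the last joint's range is limited). The gripper opens to 85 mm and grips with 20 to 120 N. Pads are 22 mm wide; open, the fingers measure 114 mm over their backs; the gripper's body (76 mm by 85 mm) begins 54 mm behind the grasp point. The pads swing forward as they close: fully open they stand 13 mm farther back than shut.
Start: joints at [-0.91, 0.04, 0.085, 0, -1.615, -0.334], TCP at [192.617, -568.219, 231.261] pointing down, gripper open.
Joint ranges: [-2.56, 2.56], [-1.29, 2.01], [-1.08, 1.49], [-3.29, 1.98], [-2.81, -0.18], [-2.99, 2.99]. Speed limits (rad/s): [2.57, 2.57, 3.01, 3.14, 3.14, 3.14].

## Interface

Orientations are given as a unit quaternion [x, y, z, w].
In Python, from bench import robot, viewer, order gives the robot as it stands.
- The arm moves only by the shell command python3 -m jog 'ROWS' [FORCE]. ROWS is a JSON object of lists of equal length, an entry for each row: "rot": the turn, a rotation vector about the tool's x, y, z normalised to -1 to 1, where 1 is 6 degrees, a list of three; "translation": the shift along the tool's x, y, z normalised to -1 to 1, where 1 is 0.04 m, a list of three; "fingers": the opening, from 0 (shut) to 1 (fully open). A call has 1 to 20 rows; each row shifts and turns the commanded pose from where the row before left it, along the tool's axes as they then stand; what a row does not reach is not made up. A row lasts 1/12 s, in which the tool goes at most 41.7 mm and 7.16 degrees, less where a joint would pass 70% of its speed; a pose out of reach is approached as far as the arm can. A call with a number of a shift or a turn outside -1 to 1 is refused whole. A call with a gripper value outside its range is refused whole. The fingers move at their own pace and stop on an object; FORCE is the grip in N (left out, the last holds). Time passes only in rows, so rows that do not move let the fingers close. It gives the time, the measured TCP pose, the force, the opening and the grip force at its end, in the units of the state.
- robot.sense(): the state, without advancing time (a new reading comes with each control period).
- viewer.camera(name): name is "side" or "top" or "wrist"; returns the picture (400x640x3 uint8, blue, green, red); there is no depth.
- viewer.camera_info(name): a dict with "mtx" (3x3 intrinsics, pixels), "xyz" and "attitude" of the camera in the world. Camera axes: x right, y up, looking along -z (the intrinsics and any distortion apply to the point x, -y, -z); pixel columns grow to the right and rows downward; lengths in mm; the calibration is good to about 2 mm. A picture is of the moment at which its call begins: read the wrist's pose just before it. camera_info takes no time and is no camera call; for the wrist camera it gives the pose at the moment of the call.
- order.finish_job(): hands the job in; it is judged then, once.
The state is a dict: "time_s": time; "joints": joint angles; "dq": joint speeds; "joint_torque": joint torques, N m; "tool_pos": TCP position; "tcp_rot": TCP orientation; "ft_force": force on the tool from outside, world axes, zero at the start; "ft_torque": the same for the moment, N m; "finger_gap": finger opening in mm; "finger_force": force on a finger pad.
Only numpy, scipy, OpenCV 4.12 (cv2) and the standard library are available. Lean on these libraries where they do the work, as an engineer would, in place of code of your own. Each camera call takes 0.05 s, during which the arm holds its last target. There are 200 camera calls.

## Task

Push the capped copper pipe offcut up the sloped wooden gutter with your fingertips, without pinching or lifting it, until it drops over the ridge into the seat at the end stop and stays there. Then push the red knob to swing the steel keeper bar fully shut across the gutter behind the pipe. Push gently, let go of everything at the end, and leave the tape roll, the wooden wedge and the felt pen where they lie.

Things in the scene. Friction and masses are not known exactly. Their poses are not given: they have to be found in the camera images.
- gutter: Wooden gutter fixed to the worktop, 310 mm long, 120 mm wide outside. Origin on the worktop under its middle; x points up the slope, y left when looking up it, z up. The floor, 104 mm wide between side strips 25 mm high, rises at 9 degrees from x = -150 mm (height 14 mm) to the ridge at x = 90 mm (height 52 mm). A lip across the low end stands 8 mm above the floor.
- ridge (a point): Top edge of the gutter's ridge at mid width, 52 mm above the worktop. Short of it the pipe rolls back down. Beyond it the floor steps down 8 mm.
- seat (a point): The centre of a seated pipe: on the gutter's middle line, 20 mm beyond the ridge, 69 mm above the worktop. The seat is level, 44 mm above the worktop and 46 mm long, from the ridge to an upright end stop (12 mm thick, top 94 mm above the worktop). The seated pipe has about 2 mm of play.
- pipe: Loose copper pipe offcut with black end plugs, 50 mm in diameter, 100 mm long, about 0.3 kg. Origin at its centre; its y axis runs along the pipe, its x and z axes turn as it rolls. Smooth and slippery (friction about 0.3 against fingers and wood): it rolls when pushed at mid height or lower and jams if pressed from higher up. It starts lying across the gutter against the lip at the low end and rolls along the gutter.
- keeper (a joint): Angle of the steel keeper bar (12 x 12 mm, 134 mm long, level, underside 80 mm above the worktop), in rad: 0 = shut, square across the gutter behind a seated pipe (end of travel); about 1.6 = open, clear of the pipe, pointing down the slope outside the left side strip; 2.0 = end of travel. Seen from above it shuts anticlockwise. Slight friction (0.05 N m); it stays where it is left.
- keeper_knob (a point): Middle of the upright red knob on the keeper bar, 14 mm in diameter, standing from 92 to 122 mm above the worktop; this point is 107 mm above it and 90 mm from the pivot axis.
- keeper_pivot (a point): On the left of the gutter, 14 mm down the slope from the ridge and 72 mm from the middle line: point on the keeper's upright pivot axis at the height of the middle of the knob (107 mm above the worktop).
- tape_roll: Roll of yellowish masking tape lying flat, 106 mm across, 25 mm high; origin under its centre. Bystander.
- wedge: Wooden wedge lying on the worktop, 94 x 58 x 24 mm; origin under its centre. Bystander.
- felt_pen: Blue and white felt pen lying on the worktop, 135 mm long, 16 mm thick; origin under its centre. Bystander.
Not all that is in view belongs to the job. Of the things like the pipe, leave any that is blue or turquoise; of the rest the larger one is meant.

How it is judged (in metres and radians):
On the way, in this order (a step that is already met when the one before it is completed fails the run):
1. the pipe is part of the way up the slope, still resting on the gutter (x of pipe in the frame of gutter between -0.07 and 0.07 m and contact force between pipe and gutter above 0.2 N), for 0.04 s.
2. the pipe lies still in the seat while the keeper is still open (x of pipe in the frame of gutter between 0.103 and 0.12 m and y of pipe in the frame of gutter between -0.01 and 0.01 m and z of pipe in the frame of gutter between 0.06 and 0.074 m and angle between the y axis of pipe and the y axis of gutter, either way round below 0.1 rad and linear speed of pipe below 0.03 m/s and value of joint keeper above 0.9 rad), for 0.2 s.
3. the keeper is shut behind the seated pipe (x of pipe in the frame of gutter between 0.103 and 0.12 m and y of pipe in the frame of gutter between -0.01 and 0.01 m and z of pipe in the frame of gutter between 0.06 and 0.074 m and angle between the y axis of pipe and the y axis of gutter, either way round below 0.1 rad and linear speed of pipe below 0.03 m/s and value of joint keeper below 0.12 rad), for 0.2 s.
At the end, for the whole second after the job is handed in: The pipe lies still (below 30 mm/s) in the seat between ridge and end stop, square across the gutter within 0.1 rad and within 10 mm of its middle line, and the keeper is within 0.12 rad of fully shut (all of step 3); the robot touches nothing.
It fails at once if the pipe is lifted off the gutter (more than about 15 mm) (z of pipe in the frame of gutter above 0.094 m or (z of pipe in the frame of gutter above 0.079 m and x of pipe in the frame of gutter below 0 m) or (z of pipe in the frame of gutter above 0.067 m and x of pipe in the frame of gutter below -0.08 m)).
It fails at once if the pipe leaves the gutter (z of pipe in the frame of gutter below 0.03 m or x of pipe in the frame of gutter below -0.17 m or y of pipe in the frame of gutter above 0.05 m or y of pipe in the frame of gutter below -0.05 m).
It fails at once if the pipe is pinched or pushed with more than 35 N (contact force between the fingers and pipe above 35 N).
It fails at once if the keeper or gutter is pinched or pushed with more than 35 N (contact force between the fingers and gutter above 35 N).
It fails at once if a bystander (tape roll, wedge or felt pen) is moved more than 20 mm (distance of any of tape_roll, wedge, felt_pen from where it was at the start of the episode above 0.02 m).
It also fails if it takes over 61 s, if anything falls off the work surface, if the arm or the gripper's body presses on something with over 40 N, if the wrist force passes 120 N, or if a joint passes its speed limit or range.

## Working session

There is one attempt and no reset: what is moved stays moved. The work goes in short steps, Python scripts to look and compute and a shell command to move; the robot and the scene stay as the last step left them, time stands still between calls to the robot, and variables do not carry over. Pictures are saved under pics/ and viewed, at most 10 in all, crops included, and the job is handed in when it is done.

```bash
mkdir -p pics; ls; python3 - <<'E'
from bench import robot, viewer
import cv2,numpy as np
s=robot.sense();print(s['time_s'],s['tool_pos'],s['tcp_rot'])
for n in ('top','side'):
    im=viewer.camera(n);cv2.imwrite(f'pics/{n}0.png',im);i=viewer.camera_info(n);print(n,i)
E
```

```text
pics
0.0 [ 192.54651302 -567.90764872  230.26600382] [-1.62656170e-01  9.86682399e-01  8.76045895e-04 -2.15916066e-04]
top {'mtx': array([[373.81765183,   0.        , 314.02434125],
       [  0.        , 373.81765183, 200.98414267],
       [  0.        ,   0.        ,   1.        ]]), 'xyz': array([ 355.29467976,   83.78883642, 1051.23040551]), 'attitude': array([-0.07396247,  0.07066169,  0.70983923, -0.69689651])}
side {'mtx': array([[486.41562311,   0.        , 323.35070991],
       [  0.        , 486.41562311, 204.21839987],
       [  0.        ,   0.        ,   1.        ]]), 'xyz': array([ 572.27258299, 1255.01606938,  746.54976722]), 'attitude': array([0.00587642, 0.50265412, 0.8644465 , 0.00604588])}
```

View pics/top0.png

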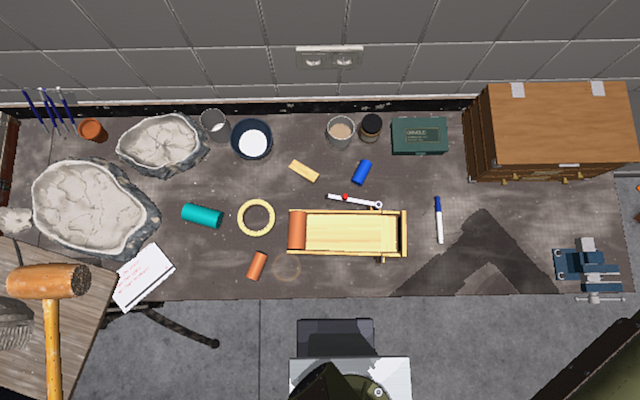

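View pics/side0.png

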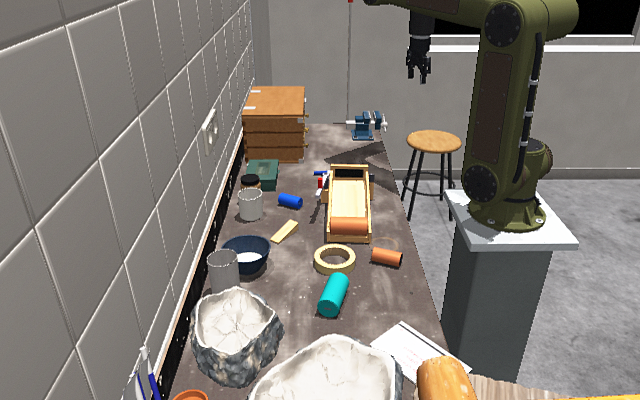

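Candidates like the pipe: copper in the gutter (297,230), small copper on the worktop (257,266), turquoise (202,215), blue (361,172). Of the two that are not blue or turquoise, the larger is the one in the gutter, so that is the one meant. I'll confirm it in an enlarged crop.

```bash
cat > h.py <<'E'
import numpy as np,cv2
from scipy.spatial.transform import Rotation as R
from bench import robot,viewer
def ray(info,u,v):
    d=np.linalg.inv(info['mtx'])@[u,v,1.]
    return np.array(info['xyz']),R.from_quat(info['attitude']).apply([d[0],-d[1],-d[2]])
def plane(info,u,v,z):
    o,d=ray(info,u,v);return (o+d*(z-o[2])/d[2]).round(1)
def proj(info,p):
    c=R.from_quat(info['attitude']).inv().apply(np.array(p,float)-info['xyz'])
    q=info['mtx']@[c[0],-c[1],-c[2]];return (q[:2]/q[2]).round(1)
E
python3 - <<'E'
from h import *
im=cv2.imread('pics/top0.png')
a=cv2.resize(im[185:285,235:415],None,fx=4.4,fy=4.4,interpolation=cv2.INTER_CUBIC)
cv2.imwrite('pics/crop.png',a)
t=viewer.camera_info('top')
h=cv2.cvtColor(im,cv2.COLOR_BGR2HSV)
def comps(m,n):
    k,l,st,c=cv2.connectedComponentsWithStats(m.astype('uint8'))
    for i in range(1,k):
        x,y,w,hh,A=st[i]
        if A>8 and 150<c[i][1]<290 and 180<c[i][0]<450:
            r=cv2.minAreaRect(np.argwhere(l==i)[:,::-1].astype('float32'));print(n,A,st[i][:4],c[i].round(1),np.round(r[0],1),np.round(r[1],1),round(r[2],1))
comps((h[...,0]>5)&(h[...,0]<14)&(h[...,1]>140)&(h[...,2]>110),'cop')
comps(((h[...,0]<4)|(h[...,0]>175))&(h[...,1]>150)&(h[...,2]>100),'red')
comps((h[...,0]>17)&(h[...,0]<32)&(h[...,1]>60)&(h[...,2]>130),'wood')
comps((h[...,0]>100)&(h[...,0]<130)&(h[...,1]>120),'blue')
E
```

```text
cop 641 [288 211  19  38] [296.7 229.9] [296.7 229.6] [17.2 37.5] 2.5
cop 281 [246 252  21  28] [256.2 265.8] [256.3 265.6] [12.1 27.5] 23.6
red 25 [343 193   5   6] [344.8 195.6] [345.  195.5] [5. 4.] 90.0
wood 277 [289 160  30  23] [303.7 170.6] [303.5 170.6] [29.7 10.1] 30.3
wood 542 [237 199  38  38] [255.6 217.3] [255.5 217.5] [37. 37.] 90.0
wood 294 [289 209 111   5] [348.7 211.1] [344. 211.] [  4. 110.] 90.0
wood 200 [402 210   5  47] [403.7 234.8] [404. 233.] [46.  4.] 90.0
wood 2868 [286 214 111  42] [350.7 236.5] [341.4 234.3] [110.   40.8] 1.4
wood 9 [326 221   9   1] [330. 221.] [330. 221.] [8. 0.] 180.0
wood 64 [382 253  19   4] [391.8 254.5] [391.  254.5] [ 3. 18.] 90.0
wood 12 [383 257   2   6] [383.5 259.5] [383.5 259.5] [5. 1.] 90.0
blue 10 [238 148   7   8] [240.3 151.8] [240.3 152.1] [9.2 1.8] 49.4
blue 307 [351 159  21  27] [361.3 171.7] [361.3 171.4] [11.6 26.4] 26.6
blue 76 [435 196   6  16] [437.2 203.5] [437.5 203.5] [15.  5.] 90.0
blue 11 [399 227   1  11] [399. 232.] [399. 232.] [10.  0.] -90.0
```

View pics/crop.png

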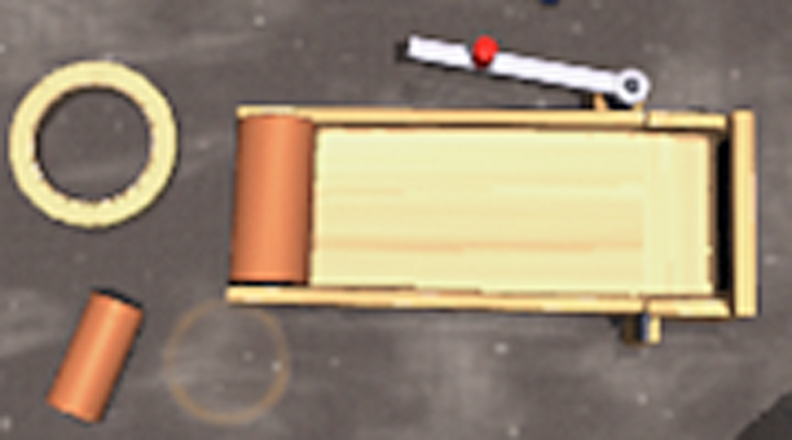

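The crop shows the copper pipe lying in the gutter at crop (272,200). It is clearly larger than the small copper one at (95,357), so it is the right one. The pivot is at crop (632,86), the knob at (485,50) and the end stop top at (745,213).

```bash
python3 - <<'E'
from h import *
t=viewer.camera_info('top');s=viewer.camera_info('side')
P=lambda x,y,z:plane(t,235+x/4.4-.4,185+y/4.4-.4,z)
pts=dict(stopfar=P(745,111,94),stopnear=P(745,315,94),lowfar=P(237,107,39),lownear=P(228,302,39),pivot=P(632,86,95),knob=P(485,48,122),barend=P(410,47,92),pipeL=P(234,200,39),pipeM=P(272,200,64))
for k,v in pts.items(): print(k,v)
a=pts['stopfar'];b=pts['stopnear'];print('stop width',np.linalg.norm(a-b))
m=(a+b)/2;l=(pts['lowfar']+pts['lownear'])/2;d=(m-l)[:2];print('axis',np.linalg.norm(d),'(292) yaw',np.arctan2(d[1],d[0]),'yaw from stop',np.arctan2(*(a-b)[1::-1])-np.pi/2, 'width low',np.linalg.norm(pts['lowfar']-pts['lownear']))
th=np.arctan2(d[1],d[0]);x=np.array([np.cos(th),np.sin(th)]);y=np.array([-x[1],x[0]])
o=m[:2]-142*x;print('origin',o, 'from low',l[:2]+150*x)
for k,v in pts.items(): q=v[:2]-o;print(k,(q@x).round(1),(q@y).round(1))
# check in side view
im=cv2.imread('pics/side0.png')
for gx,gy,z in [(142,60,94),(142,-60,94),(142,0,94),(-155,60,39),(-155,-60,39),(76,72,107),(90,0,52)]:
    u,v=proj(s,[*(o+gx*x+gy*y),z]);print(gx,gy,u,v);cv2.circle(im,(int(u*1),int(v)),1,(255,0,255),-1)
cv2.imwrite('pics/side1.png',cv2.resize(im[130:260,270:430],None,fx=4.5,fy=4.5,interpolation=cv2.INTER_NEAREST))
E
```

```text
stopfar [ 526.3 -146.6   94. ]
stopnear [ 407.1 -138.7   94. ]
lowfar [544.7 157.5  39. ]
lownear [423.6 163.4  39. ]
pivot [542.4 -80.6  95. ]
knob [561.2   7.8 122. ]
barend [569.3  50.1  92. ]
pipeL [486.2 159.5  39. ]
pipeM [482.5 134.7  64. ]
stop width 119.46150007429165
axis 303.6018980507203 (292) yaw -1.6283046041485303 yaw from stop -1.636974713876834 width low 121.24363900840326
origin [474.86167493  -0.88474663] from low [475.5285124   10.69797179]
stopfar 142.5 59.7
stopnear 141.5 -59.7
lowfar -162.1 60.6
lownear -161.1 -60.6
pivot 75.7 72.0
knob -13.6 85.7
barend -56.3 91.4
pipeL -160.8 2.1
pipeM -135.8 -0.2
142 60 329.7 164.4
142 -60 367.7 165.2
142 0 348.6 164.8
-155 60 326.2 229.6
-155 -60 370.8 230.8
76 72 325.1 169.6
90 0 348.3 184.2
```

View pics/side1.png

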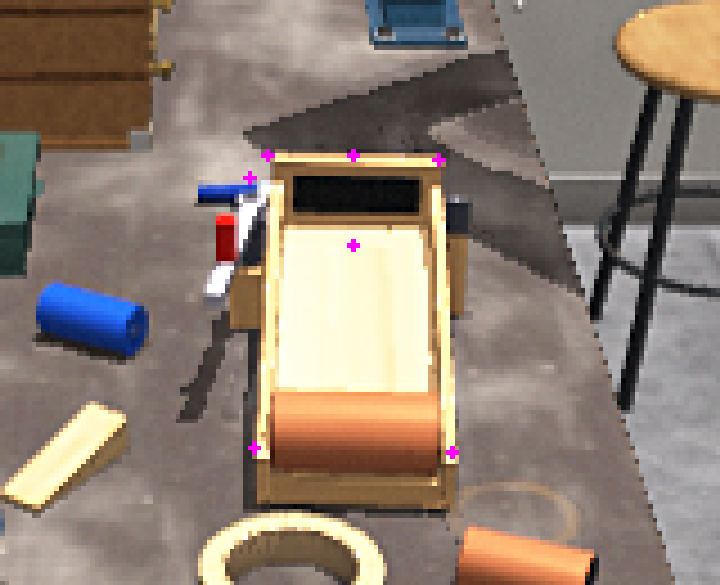

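The projected gutter frame fits the side view: stop corners at crop (268,155) and (438,160), low corners at (255,448) and (452,452). The pivot lands at (75.7, 72.0), against (76, 72) given. The gutter origin is (475, -1) with yaw -1.632, and the keeper is at about 1.72 rad. First I turn the tool so its x points up the gutter.

```bash
cat >> h.py <<'E'
TH=-1.632;GX=np.array([np.cos(TH),np.sin(TH)]);GY=np.array([-GX[1],GX[0]]);GO=np.array([474.9,-.9])
def g(p): q=np.array(p[:2])-GO; return np.round([q@GX,q@GY,p[2]],1)
def st():
    s=robot.sense();r=R.from_quat(s['tcp_rot']).as_matrix()
    print('t',round(s['time_s'],2),'g',g(s['tool_pos']),'yawerr_deg',round(np.degrees(np.arctan2(r[1,0],r[0,0])-TH),2),'tilt',r[:2,2].round(4),'gap',round(s['finger_gap'],1),'F',np.round(s['ft_force'],2),'j',np.round(s['joints'],2))
E
python3 -m jog '{"rot":[[0,0,-1],[0,0,-1],[0,0,-1],[0,0,-1],[0,0,-1],[0,0,-1],[0,0,-1],[0,0,-1],[0,0,-1],[0,0,-1],[0,0,-1],[0,0,-0.3],[0,0,0]],"translation":[[0,0,0],[0,0,0],[0,0,0],[0,0,0],[0,0,0],[0,0,0],[0,0,0],[0,0,0],[0,0,0],[0,0,0],[0,0,0],[0,0,0],[0,0,0]],"fingers":[0.55,0.55,0.55,0.55,0.55,0.55,0.55,0.55,0.55,0.55,0.55,0.55,0.55]}' 20; python3 -c 'from h import *;st()'
```

```text
time_s: 1.18
tool_pos: [192.6, -568.0, 230.7]
tcp_rot: [-0.686, 0.728, 0.001, 0.0]
ft_force: [0.3, 0.9, -0.8]
finger_gap: 46.9
finger_force: 0.0
t 1.18 g [ 583.3 -247.1  230.7] yawerr_deg 0.09 tilt [-0.0004  0.001 ] gap 46.9 F [ 0.3   0.9  -0.75] j [-0.91  0.04  0.08 -0.   -1.62  0.85]
```

```bash
python3 -m jog '{"rot":[[0,0,0],[0,0,0],[0,0,0],[0,0,0],[0,0,0],[0,0,0],[0,0,0],[0,0,0],[0,0,0],[0,0,0],[0,0,0],[0,0,0]],"translation":[[-0.8,-0.26,0],[-0.8,-0.26,0],[-0.8,-0.26,0],[-0.8,-0.26,0],[-0.8,-0.26,0],[-0.8,-0.26,0],[-0.8,-0.26,0],[-0.8,-0.26,0],[-0.8,-0.26,0],[-0.8,-0.26,0],[-0.8,-0.26,0],[-0.8,-0.26,0]],"fingers":[0.55,0.55,0.55,0.55,0.55,0.55,0.55,0.55,0.55,0.55,0.55,0.55]}'; python3 -c 'from h import *;st()'
python3 -m jog '{"rot":[[0,0,0],[0,0,0],[0,0,0],[0,0,0],[0,0,0],[0,0,0],[0,0,0],[0,0,0],[0,0,0],[0,0,0],[0,0,0],[0,0,0],[0,0,0]],"translation":[[-0.8,-0.26,0],[-0.8,-0.26,0],[-0.8,-0.26,0],[-0.8,-0.26,0],[-0.8,-0.26,0],[-0.8,-0.26,0],[-0.8,-0.26,0],[-0.8,-0.26,0],[-0.8,-0.26,0],[-0.8,-0.26,0],[-0.8,-0.26,0],[-0.8,-0.26,0],[0,0,0]],"fingers":[0.55,0.55,0.55,0.55,0.55,0.55,0.55,0.55,0.55,0.55,0.55,0.55,0.55]}'; python3 -c 'from h import *;st()'
```

```text
time_s: 2.18
tool_pos: [340.5, -190.9, 231.3]
tcp_rot: [-0.685, 0.729, -0.0, 0.0]
ft_force: [0.9, 0.2, -0.7]
finger_gap: 47.0
finger_force: 0.0
t 2.18 g [ 197.9 -122.5  231.3] yawerr_deg -0.07 tilt [0.0006 0.0003] gap 47.0 F [ 0.87  0.15 -0.65] j [ 0.02 -0.55 -0.4  -0.   -1.72 -0.08]
time_s: 3.27
tool_pos: [488.8, 187.2, 228.8]
tcp_rot: [-0.686, 0.728, 0.001, -0.002]
ft_force: [-0.7, -0.9, -1.3]
finger_gap: 46.9
finger_force: 0.0
t 3.27 g [-188.6    2.4  228.8] yawerr_deg 0.1 tilt [-0.0033 -0.0014] gap 46.9 F [-0.68 -0.88 -1.34] j [ 0.75 -0.16 -0.11 -0.   -1.62 -0.81]
```

```bash
python3 -m jog '{"rot":[[0,0,0],[0,0,0],[0,0,0],[0,0,0],[0,0,0],[0,0,0],[0,0,0],[0,0,0]],"translation":[[0,0,0.7],[0,0.06,0.7],[0,0,0.7],[0,0,0.7],[0,0,0.7],[0,0,0.7],[0,0,0.6],[0,0,0]],"fingers":[0.55,0.55,0.55,0.55,0.55,0.55,0.55,0.55]}'; python3 - <<'E'
from h import *
st();cv2.imwrite('pics/side2.png',cv2.resize(viewer.camera('side')[150:290,260:440],None,fx=4.4,fy=4.2))
E
```

```text
time_s: 3.93
tool_pos: [482.7, 181.4, 33.4]
tcp_rot: [-0.685, 0.729, 0.001, -0.005]
ft_force: [-0.4, -0.8, 0.3]
finger_gap: 47.2
finger_force: 0.0
t 3.93 g [-182.4   -3.4   33.4] yawerr_deg -0.09 tilt [-0.0084 -0.0043] gap 47.2 F [-0.39 -0.83  0.27] j [ 0.75 -0.11 -0.42 -0.   -1.27 -0.81]
```

View pics/side2.png

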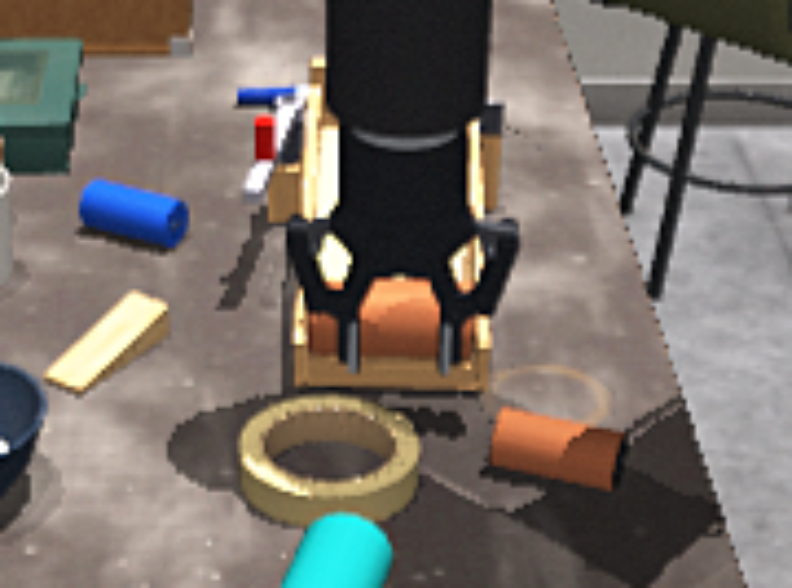

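The side view shows both fingertips behind the pipe, at crop (352,365) and (447,365), clear of the tape roll. I'll narrow the fingers, centre them, and start pushing slowly along the slope.

```bash
python3 -m jog '{"rot":[[0,0,0],[0,0,0],[0,0,0],[0,0,0],[0,0,0],[0,0,0],[0,0,0],[0,0,0],[0,0,0],[0,0,0],[0,0,0],[0,0,0]],"translation":[[0,-0.09,0.05],[0,0,0.05],[0,0,0],[0,0,0],[0,0,0],[0.08,0,0],[0.08,0,0],[0.08,0,-0.013],[0.08,0,-0.013],[0.08,0,-0.013],[0.08,0,-0.013],[0.08,0,-0.013]],"fingers":[0.3,0.3,0.3,0.3,0.3,0.3,0.3,0.3,0.3,0.3,0.3,0.3]}'; python3 - <<'E'
from h import *
st();cv2.imwrite('pics/side3.png',cv2.resize(viewer.camera('side')[150:290,260:440],None,fx=4.4,fy=4.2))
E
```

```text
time_s: 4.98
tool_pos: [488.3, 160.6, 38.1]
tcp_rot: [-0.685, 0.728, 0.0, 0.0]
ft_force: [-0.0, 1.1, -0.3]
finger_gap: 25.7
finger_force: 0.5
t 4.98 g [-162.     3.5   38.1] yawerr_deg 0.03 tilt [0.0004 0.0005] gap 25.7 F [-0.    1.09 -0.3 ] j [ 0.71 -0.13 -0.43 -0.   -1.27 -0.77]
```

View pics/side3.png

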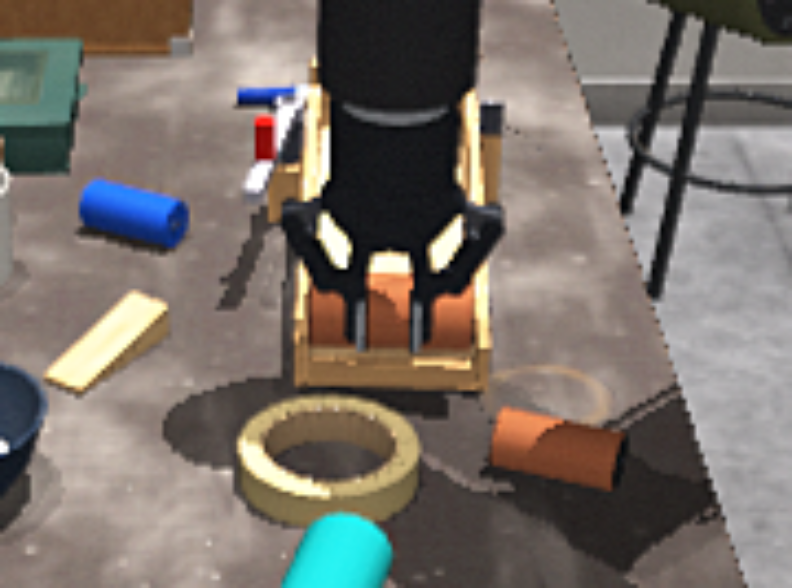

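In contact: the fingertips are at crop (362,345) and (415,345) against the pipe, with about 1 N. I'll lower a little, centre, and continue.

```bash
python3 -m jog '{"rot":[[0,0,0],[0,0,0],[0,0,0],[0,0,0],[0,0,0],[0,0,0],[0,0,0],[0,0,0],[0,0,0],[0,0,0],[0,0,0],[0,0,0]],"translation":[[0.03,0.02,0.05],[0.05,0.02,0.05],[0.08,0.02,0.03],[0.08,0.02,-0.013],[0.08,0,-0.013],[0.08,0,-0.013],[0.08,0,-0.013],[0.08,0,-0.013],[0.08,0,-0.013],[0.08,0,-0.013],[0.08,0,-0.013],[0.08,0,-0.013]],"fingers":[0.3,0.3,0.3,0.3,0.3,0.3,0.3,0.3,0.3,0.3,0.3,0.3]}'; python3 - <<'E'
from h import *
st();im=viewer.camera('top');cv2.imwrite('pics/top3.png',im)
h=cv2.cvtColor(im,cv2.COLOR_BGR2HSV);m=((h[...,0]>5)&(h[...,0]<14)&(h[...,1]>140)&(h[...,2]>90)).astype('uint8')
k,l,s,c=cv2.connectedComponentsWithStats(m);t=viewer.camera_info('top')
for i in range(1,k):
    if s[i][4]>15 and 150<c[i][1]<270 and c[i][0]>270: x,y,w,hh,A=s[i];print(s[i],g(plane(t,x+w,y+hh/2,47)))
E
```

```text
time_s: 6.03
tool_pos: [482.8, 125.5, 37.5]
tcp_rot: [-0.685, 0.728, 0.0, 0.0]
ft_force: [0.3, 0.8, 0.6]
finger_gap: 25.9
finger_force: 0.5
t 6.03 g [-126.7    0.2   37.5] yawerr_deg 0.03 tilt [-0.0001  0.0001] gap 25.9 F [0.3  0.84 0.56] j [ 0.66 -0.17 -0.47 -0.   -1.27 -0.72]
[637 185   3   7  16] [800.3 156.2  47. ]
[303 212  20  38 370] [-65.    1.9  47. ]
```

```bash
python3 -m jog '{"rot":[[0,0,0],[0,0,0],[0,0,0],[0,0,0],[0,0,0],[0,0,0],[0,0,0],[0,0,0],[0,0,0],[0,0,0],[0,0,0],[0,0,0],[0,0,0],[0,0,0],[0,0,0],[0,0,0],[0,0,0],[0,0,0],[0,0,0],[0,0,0]],"translation":[[0.08,0,-0.013],[0.1,0,-0.016],[0.1,0,-0.016],[0.1,0,-0.016],[0.1,0,-0.016],[0.1,0,-0.016],[0.1,0,-0.016],[0.1,0,-0.016],[0.1,0,-0.016],[0.1,0,-0.016],[0.1,0,-0.016],[0.1,0,-0.016],[0.1,0,-0.016],[0.1,0,-0.016],[0.1,0,-0.016],[0.1,0,-0.016],[0.1,0,-0.016],[0.1,0,-0.016],[0.1,0,-0.016],[0.1,0,-0.016]],"fingers":[0.3,0.3,0.3,0.3,0.3,0.3,0.3,0.3,0.3,0.3,0.3,0.3,0.3,0.3,0.3,0.3,0.3,0.3,0.3,0.3]}'; cat >> h.py <<'E'
def look(name,zf):
    im=viewer.camera('top');cv2.imwrite('pics/%s.png'%name,im)
    h=cv2.cvtColor(im,cv2.COLOR_BGR2HSV);m=((h[...,0]>5)&(h[...,0]<14)&(h[...,1]>140)&(h[...,2]>90)).astype('uint8')
    k,l,s,c=cv2.connectedComponentsWithStats(m);t=viewer.camera_info('top')
    for i in range(1,k):
        if s[i][4]>15 and 200<c[i][1]<260 and 270<c[i][0]<420: x,y,w,hh,A=s[i];print(s[i],'front',g(plane(t,x+w,y+hh/2,zf)))
E
python3 -c '
from h import *;st();look("top4",60)'
```

```text
time_s: 7.75
tool_pos: [478.0, 46.4, 50.1]
tcp_rot: [-0.685, 0.728, 0.0, 0.0]
ft_force: [-0.7, 1.2, 0.4]
finger_gap: 25.7
finger_force: 0.5
t 7.75 g [-47.4   0.2  50.1] yawerr_deg 0.03 tilt [-0.0001  0.0001] gap 25.7 F [-0.65  1.19  0.43] j [ 0.52 -0.24 -0.5  -0.   -1.3  -0.58]
[334 234  18  17 192] front [ 12.7 -27.   60. ]
```

```bash
python3 -m jog '{"rot":[[0,0,0],[0,0,0],[0,0,0],[0,0,0],[0,0,0],[0,0,0],[0,0,0],[0,0,0],[0,0,0],[0,0,0],[0,0,0],[0,0,0],[0,0,0],[0,0,0],[0,0,0],[0,0,0],[0,0,0],[0,0,0],[0,0,0],[0,0,0]],"translation":[[0.08,0,-0.013],[0.1,0,-0.016],[0.1,0,-0.016],[0.1,0,-0.016],[0.1,0,-0.016],[0.1,0,-0.016],[0.1,0,-0.016],[0.1,0,-0.016],[0.1,0,-0.016],[0.1,0,-0.016],[0.1,0,-0.016],[0.1,0,-0.016],[0.1,0,-0.016],[0.1,0,-0.016],[0.1,0,-0.016],[0.1,0,-0.016],[0.1,0,-0.016],[0.1,0,-0.016],[0.1,0,-0.016],[0.1,0,-0.016]],"fingers":[0.3,0.3,0.3,0.3,0.3,0.3,0.3,0.3,0.3,0.3,0.3,0.3,0.3,0.3,0.3,0.3,0.3,0.3,0.3,0.3]}';python3 -c '
from h import *;st();look("top5",72)'
```

```text
time_s: 9.47
tool_pos: [473.2, -32.6, 62.8]
tcp_rot: [-0.685, 0.728, 0.0, -0.0]
ft_force: [-0.7, 0.9, 0.4]
finger_gap: 25.7
finger_force: 0.5
t 9.47 g [31.8  0.2 62.8] yawerr_deg 0.03 tilt [-0.0001  0.0001] gap 25.7 F [-0.7   0.89  0.37] j [ 0.36 -0.26 -0.5  -0.   -1.33 -0.42]
[367 240  15  12 132] front [ 89.8 -33.9  72. ]
```

```bash
python3 -m jog '{"rot":[[0,0,0],[0,0,0],[0,0,0],[0,0,0],[0,0,0],[0,0,0],[0,0,0],[0,0,0],[0,0,0],[0,0,0],[0,0,0],[0,0,0],[0,0,0],[0,0,0],[0,0,0]],"translation":[[0.08,0,0],[0.08,0,0],[0.08,0,0],[0.08,0,0],[0.08,0,0],[0.08,0,0],[0.08,0,0],[0.08,0,0],[0.08,0,0],[0.08,0,0],[0,0,0],[0,0,0],[0,0,0],[0,0,0],[0,0,0]],"fingers":[0.3,0.3,0.3,0.3,0.3,0.3,0.3,0.3,0.3,0.3,0.3,0.3,0.3,0.3,0.3]}';python3 -c '
from h import *;st();look("top6",69)'
```

```text
time_s: 10.77
tool_pos: [471.3, -64.1, 62.7]
tcp_rot: [-0.685, 0.728, 0.0, 0.0]
ft_force: [-0.4, 0.3, 0.6]
finger_gap: 25.6
finger_force: 0.0
t 10.77 g [63.3  0.3 62.7] yawerr_deg 0.04 tilt [-0.0001  0.0001] gap 25.6 F [-0.42  0.28  0.6 ] j [ 0.29 -0.26 -0.5  -0.   -1.33 -0.35]
[382 241  18  12 163] front [137.3 -34.2  69. ]
```

The pipe has dropped over the ridge: its front is at x≈137 and the fingers read no force. I'll back off, rise, shut the fingers, and go to the outside of the knob.

```bash
python3 -m jog '{"rot":[[0,0,0],[0,0,0],[0,0,0],[0,0,0],[0,0,0],[0,0,0],[0,0,0],[0,0,0],[0,0,0],[0,0,0],[0,0,0],[0,0,0],[0,0,0],[0,0,0],[0,0,0]],"translation":[[-0.3,0,0],[-0.3,0,0],[-0.3,0,0],[0,0,-0.75],[0,0,-0.75],[0,0,-0.75],[0,0,-0.75],[-0.19,-0.61,0],[-0.19,-0.61,0],[-0.19,-0.61,0],[-0.19,-0.61,0],[-0.19,-0.61,0],[0,0,0],[0,0,0],[0,0,0]],"fingers":[0.3,0.3,0.3,0.3,0.3,0.3,0,0,0,0,0,0,0,0,0]}';python3 -c '
from h import *;st();look("top7",69)
im=cv2.imread("pics/top7.png")
cv2.imwrite("pics/crop7.png",cv2.resize(im[165:285,285:425],None,fx=5,fy=5))
h=cv2.cvtColor(im,cv2.COLOR_BGR2HSV);m=((h[...,0]<4)|(h[...,0]>175))&(h[...,1]>150)&(h[...,2]>100)
m[:180]=0;m[240:]=0;m[:,:320]=0;m[:,400:]=0
q=np.argwhere(m).mean(0) if m.any() else None;print(q, q is not None and g(plane(viewer.camera_info("top"),q[1],q[0],118)))'
```

```text
time_s: 12.07
tool_pos: [597.3, 2.2, 182.5]
tcp_rot: [-0.685, 0.728, 0.0, -0.0]
ft_force: [-0.4, 0.1, 0.7]
finger_gap: -0.2
finger_force: 0.0
t 12.07 g [-10.6 122.  182.5] yawerr_deg 0.03 tilt [-0.0007 -0.0002] gap -0.2 F [-0.44  0.14  0.65] j [ 0.34  0.03 -0.01 -0.   -1.53 -0.4 ]
[381 213  19  40 679] front [137.4   2.5  69. ]
[195.86956522 344.82608696] [-13.7  85.5 118. ]
```

View pics/crop7.png

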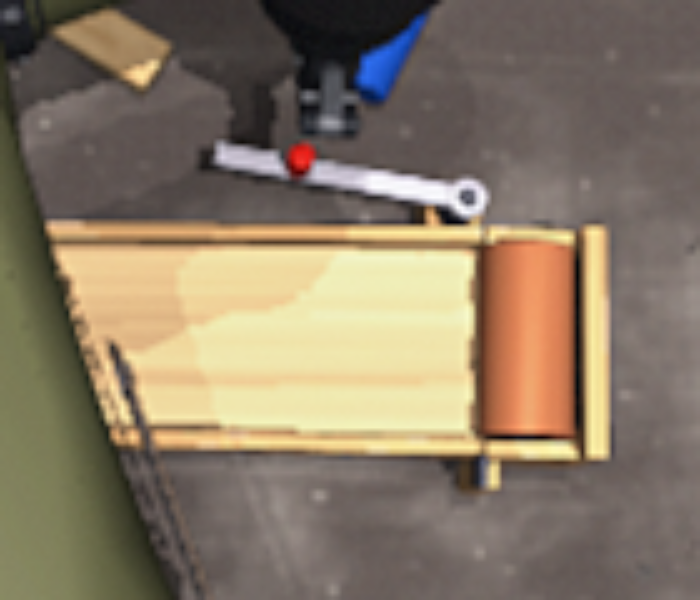

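The pipe sits square in the seat at crop (528,338), and the keeper is still open with its knob at (300,158), which the fingers now stand beyond. I'll descend, then make the first push.

```bash
python3 -m jog '{"rot":[[0,0,0],[0,0,0],[0,0,0],[0,0,0],[0,0,0],[0,0,0],[0,0,0],[0,0,0],[0,0,0],[0,0,0],[0,0,0]],"translation":[[0,0,0.5],[0,0,0.5],[0,0,0.5],[0,0,0.5],[0,0,0],[-0.02,0.1,0],[-0.02,0.1,0],[-0.02,0.1,0],[-0.02,0.1,0],[0,0.1,0],[0,0.1,0]],"fingers":[0,0,0,0,0,0,0,0,0,0,0]}';python3 -c '
from h import *;st()'
```

```text
time_s: 13.03
tool_pos: [573.8, 7.2, 103.6]
tcp_rot: [-0.685, 0.728, -0.0, 0.001]
ft_force: [0.9, 0.5, 0.6]
finger_gap: -0.0
finger_force: 0.3
t 13.03 g [-14.1  98.2 103.6] yawerr_deg 0.05 tilt [0.0016 0.0006] gap -0.0 F [0.93 0.46 0.63] j [ 0.36 -0.01 -0.2   0.   -1.38 -0.42]
```

```bash
python3 -m jog '{"rot":[[0,0,0],[0,0,0],[0,0,0],[0,0,0],[0,0,0],[0,0,0],[0,0,0],[0,0,0],[0,0,0],[0,0,0],[0,0,0],[0,0,0],[0,0,0],[0,0,0],[0,0,0],[0,0,0],[0,0,0],[0,0,0],[0,0,0]],"translation":[[-0.01,0.1,0],[-0.01,0.1,0],[0,0.1,0],[0,0.1,0],[0,0.1,0],[0,0.1,0],[0,0.1,0],[0,0.1,0],[0,0.1,0],[0,0.1,0],[0.03,0.1,0],[0.03,0.1,0],[0.03,0.1,0],[0.03,0.1,0],[0.03,0.1,0],[0.03,0.1,0],[0.03,0.1,0],[0.03,0.1,0],[0,0,0]],"fingers":[0,0,0,0,0,0,0,0,0,0,0,0,0,0,0,0,0,0,0]}';python3 -c '
from h import *;st();look("top8",69)
im=cv2.imread("pics/top8.png")
cv2.imwrite("pics/crop8.png",cv2.resize(im[165:285,285:425],None,fx=5,fy=5))
h=cv2.cvtColor(im,cv2.COLOR_BGR2HSV);m=((h[...,0]<4)|(h[...,0]>175))&(h[...,1]>150)&(h[...,2]>100)
m[:180]=0;m[250:]=0;m[:,:320]=0;m[:,400:]=0
q=np.argwhere(m).mean(0) if m.any() else None;print(m.sum(),q, q is not None and g(plane(viewer.camera_info("top"),q[1],q[0],118)))'
```

```text
time_s: 14.62
tool_pos: [500.8, 2.4, 102.8]
tcp_rot: [-0.685, 0.728, 0.0, 0.0]
ft_force: [0.3, 0.0, 0.0]
finger_gap: 0.0
finger_force: 0.0
t 14.62 g [ -4.8  25.6 102.8] yawerr_deg 0.03 tilt [-0.0001  0.0002] gap 0.0 F [0.34 0.05 0.02] j [ 0.41 -0.21 -0.38 -0.   -1.4  -0.47]
[381 213  19  40 680] front [137.4   2.5  69. ]
0 None False
```

View pics/crop8.png

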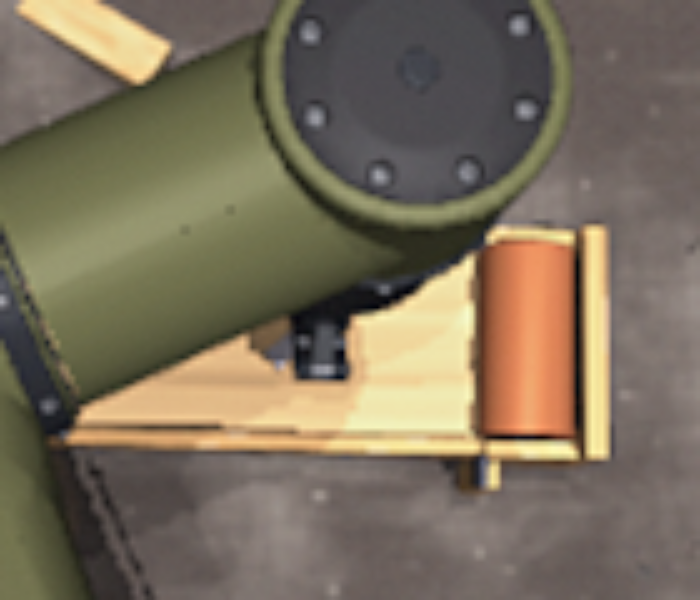

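The pipe is still seated and the fingers are at crop (320,345), but the keeper is hidden by the arm. I'll check with the side camera.

```bash
python3 -c '
from h import *
a=viewer.camera("side")[140:250,285:395];b=viewer.camera("wrist")
cv2.imwrite("pics/sw.png",np.hstack([cv2.resize(a,(400,400)),cv2.resize(b,(400,250)) if 0 else cv2.copyMakeBorder(cv2.resize(b,(400,250)),0,150,0,0,0)]))
t=viewer.camera_info("top")
for p in [(12,8,118),(-14,85,118),(76,72,92)]:
  print(p,proj(t,[*(GO+p[0]*GX+p[1]*GY),p[2]]),proj(viewer.camera_info("side"),[*(GO+p[0]*GX+p[1]*GY),p[2]]))'
```

```text
(12, 8, 118) [354.2 226.4] [346.3 176.2]
(-14, 85, 118) [344.7 196.1] [319.4 179.6]
(76, 72, 92) [378.3 204.5] [325.2 174. ]
```

View pics/sw.png

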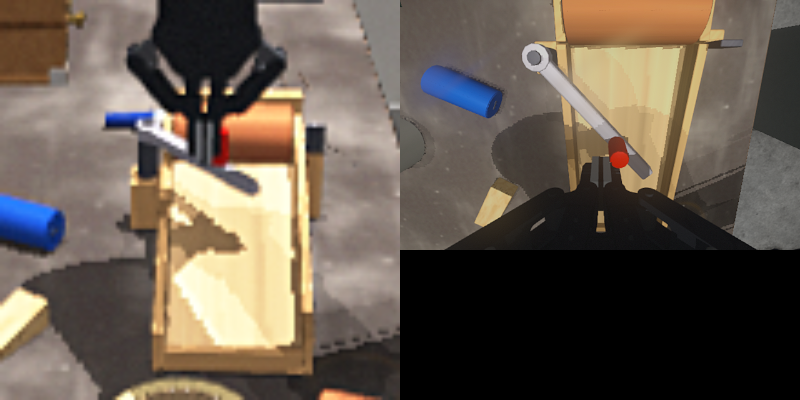

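The wrist view shows the bar near 45°, with the knob at (620,155) just ahead and to the right of the fingertips. I'll continue round the arc.

```bash
python3 -m jog '{"rot":[[0,0,0],[0,0,0],[0,0,0],[0,0,0],[0,0,0],[0,0,0],[0,0,0],[0,0,0],[0,0,0],[0,0,0],[0,0,0],[0,0,0],[0,0,0],[0,0,0],[0,0,0],[0,0,0]],"translation":[[0.09,0.09,0],[0.09,0.09,0],[0.09,0.09,0],[0.09,0.09,0],[0.09,0.09,0],[0.09,0.09,0],[0.09,0.09,0],[0.09,0.09,0],[0.1,0.045,0],[0.1,0.045,0],[0.1,0.045,0],[0.1,0.045,0],[0.1,0.045,0],[0.1,0.045,0],[0.08,0.045,0],[0,0,0]],"fingers":[0,0,0,0,0,0,0,0,0,0,0,0,0,0,0,0]}';cat >> h.py <<'E'
def kn():
    w=viewer.camera_info('wrist');im=viewer.camera('wrist');h=cv2.cvtColor(im,cv2.COLOR_BGR2HSV)
    m=((h[...,0]<4)|(h[...,0]>175))&(h[...,1]>150)&(h[...,2]>150)
    q=np.argwhere(m).mean(0);k=g(plane(w,q[1],q[0],118));print('knob',m.sum(),q,k,'angle',np.arctan2(76-k[0],72-k[1]),'r',np.hypot(76-k[0],72-k[1]));return im
E
python3 -c '
from h import *;st();look("top9",69);cv2.imwrite("pics/w9.png",kn())'
```

```text
time_s: 16.1
tool_pos: [456.3, -51.5, 102.7]
tcp_rot: [-0.685, 0.728, 0.0, -0.0]
ft_force: [-0.2, -0.2, 0.7]
finger_gap: -0.4
finger_force: 0.0
t 16.1 g [ 51.6 -15.4 102.7] yawerr_deg -0.0 tilt [-0.0002 -0.0001] gap -0.4 F [-0.16 -0.21  0.71] j [ 0.33 -0.33 -0.48  0.   -1.42 -0.39]
[381 247  19   6  67] front [137.3 -42.   69. ]
knob 262 [244.0610687  326.30534351] [ 70.4 -17.5 118. ] angle 0.06248837037425355 r 89.6750243936404
```

View pics/w9.png

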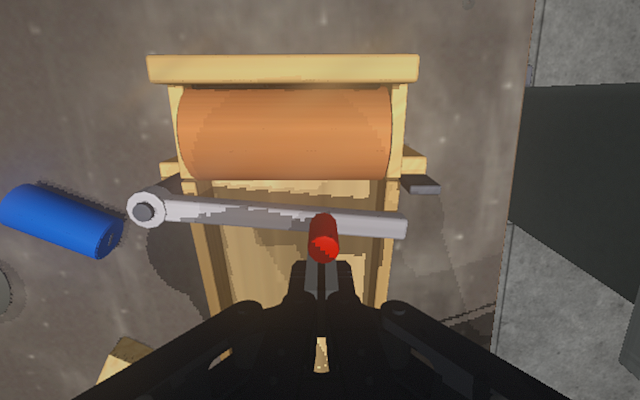

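The bar is nearly shut: the knob at (323,245) gives about 0.06 rad, and its tip is at (405,228), just short of the stop at (420,185). A few more mm in small steps.

```bash
python3 -m jog '{"rot":[[0,0,0],[0,0,0],[0,0,0],[0,0,0],[0,0,0]],"translation":[[0.05,0.02,0],[0.05,0,0],[0.04,0,0],[0,0,0],[0,0,0]],"fingers":[0,0,0,0,0]}';python3 -c '
from h import *;st();kn()'
```

```text
time_s: 16.62
tool_pos: [455.5, -56.5, 102.7]
tcp_rot: [-0.685, 0.728, 0.0, -0.0]
ft_force: [-0.6, 0.8, -0.2]
finger_gap: 0.3
finger_force: 0.0
t 16.62 g [ 56.7 -15.9 102.7] yawerr_deg 0.02 tilt [-0.0001 -0.0001] gap 0.3 F [-0.6   0.84 -0.22] j [ 0.32 -0.33 -0.48  0.   -1.42 -0.38]
knob 265 [244.85283019 326.16226415] [ 75.4 -18.  118. ] angle 0.006666567903868166 r 90.00199997777827
```

```bash
python3 -m jog '{"rot":[[0,0,0],[0,0,0],[0,0,0],[0,0,0]],"translation":[[0.03,0,0],[0.03,0,0],[0,0,0],[0,0,0]],"fingers":[0,0,0,0]}';python3 -c '
from h import *;st();kn()'
```

```text
time_s: 17.0
tool_pos: [455.4, -58.9, 102.8]
tcp_rot: [-0.685, 0.728, -0.0, 0.0]
ft_force: [-0.2, -0.2, 0.9]
finger_gap: 0.2
finger_force: 0.0
t 17.0 g [ 59.1 -15.9 102.8] yawerr_deg 0.02 tilt [ 0. -0.] gap 0.2 F [-0.17 -0.22  0.87] j [ 0.31 -0.33 -0.48  0.   -1.42 -0.37]
knob 268 [244.7238806  326.24253731] [ 77.9 -18.1 118. ] angle -0.021084555360205474 r 90.1200310696795
```

```bash
python3 -m jog '{"rot":[[0,0,0],[0,0,0],[0,0,0],[0,0,0],[0,0,0]],"translation":[[0.03,0,0],[0.03,0,0],[0.02,0,0],[0,0,0],[0,0,0]],"fingers":[0,0,0,0,0]}';python3 -c '
from h import *;st();im=kn();cv2.imwrite("pics/w10.png",im)'
```

```text
time_s: 17.47
tool_pos: [455.4, -60.1, 102.7]
tcp_rot: [-0.686, 0.728, 0.001, 0.002]
ft_force: [-1.9, 10.0, 2.1]
finger_gap: 0.1
finger_force: 4.6
t 17.47 g [ 60.3 -15.9 102.7] yawerr_deg 0.08 tilt [0.0005 0.0039] gap 0.1 F [-1.85  9.99  2.07] j [ 0.31 -0.33 -0.48 -0.   -1.42 -0.37]
knob 216 [244.74074074 326.61574074] [ 79.1 -18.2 118. ] angle -0.03435454908890129 r 90.25325478895485
```

View pics/w10.png

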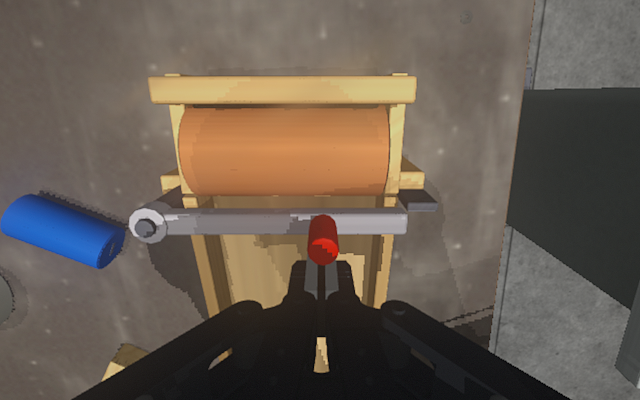

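The force rose to 10 N, so the bar is at its end stop, square across the gutter behind the seated pipe. I'll back off, rise and move aside.

```bash
python3 -m jog '{"rot":[[0,0,0],[0,0,0],[0,0,0],[0,0,0],[0,0,0],[0,0,0],[0,0,0],[0,0,0],[0,0,0],[0,0,0],[0,0,0]],"translation":[[-0.2,0,0],[-0.3,0,0],[-0.3,0,0],[-0.3,0,0],[0,0,-0.6],[0,0,-0.6],[0,0,-0.6],[0,0,-0.6],[0,0,0],[0,0,0],[0,0,0]],"fingers":[0,0,0,0,0,0,0,0,0,0,0]}';python3 -c '
from h import *;st();look("top11",69);kn()'
```

```text
time_s: 18.43
tool_pos: [457.7, -18.0, 198.1]
tcp_rot: [-0.685, 0.728, 0.0, -0.0]
ft_force: [-0.0, 0.7, -1.3]
finger_gap: 0.1
finger_force: 0.0
t 18.43 g [ 18.1 -16.2 198.1] yawerr_deg 0.03 tilt [-0.0008 -0.0001] gap 0.1 F [-0.04  0.73 -1.34] j [ 0.4  -0.35 -0.32 -0.   -1.6  -0.46]
[381 238  19  15 190] front [137.3 -30.3  69. ]
knob 0 [nan nan] [nan nan nan] angle nan r nanh.py:26: RuntimeWarning: Mean of empty slice.
  q=np.argwhere(m).mean(0);k=g(plane(w,q[1],q[0],118));print('knob',m.sum(),q,k,'angle',np.arctan2(76-k[0],72-k[1]),'r',np.hypot(76-k[0],72-k[1]));return im
  ret = um.true_divide(
```

```bash
sed -i 's/(h\[...,2\]>150)$/(h[...,2]>60)/' h.py; python3 -c '
from h import *;kn();st()
from bench import order
print(order.finish_job())'
```

```text
knob 0 [nan nan] [nan nan nan] angle nan r nan
t 18.58 g [ 18.3 -16.4 197.6] yawerr_deg 0.03 tilt [-0.0019 -0.0006] gap 0.1 F [-0.05  0.91  0.57] j [ 0.4  -0.35 -0.32 -0.   -1.6  -0.46]
the job is handed in; nothing more can be done
Noneh.py:26: RuntimeWarning: Mean of empty slice.
  q=np.argwhere(m).mean(0);k=g(plane(w,q[1],q[0],118));print('knob',m.sum(),q,k,'angle',np.arctan2(76-k[0],72-k[1]),'r',np.hypot(76-k[0],72-k[1]));return im
  ret = um.true_divide(
```

I handed the job in at 18.6 s with no verdict returned: the pipe is in the seat, the keeper was pushed to its end stop (10 N), and the arm is clear; the last keeper check after backing off found no knob in view, and I viewed 11 pictures, one over the limit.

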